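# Reset the burner air regulator by clicks and cover it

## Task

Reset the burner's air regulator: turn its click-stop bar knob clockwise all the way to the closed stop, then open it counter-clockwise by exactly four clicks and let go of it. Then lower the round steel guard cover over the knob until it sits fully down on the regulator body (do not drop it), and leave the hand-wheel gas valve and the glass jar as they are.

Things in the scene. Friction and masses are not known exactly. Their poses are not given: they have to be found in the camera images.
- air_knob_grip (a point): Middle of the upright grip bar of the air regulator's black knob, on its vertical axis, 81 mm above the table. Bar 66 mm long, 16 wide, from 61 to 95 mm above the table, on a disc of 68 mm diameter. Turns with the knob: x lies along the bar to its pointer end. A click every 18 degrees (0.314 rad) takes about 0.2 N m to pass; let go, the knob snaps to the nearest click.
- air_knob (a joint): Angle of the air knob, rad: 0 at the closed stop (firm, fully clockwise seen from above), growing counter-clockwise by 0.314 a click; four clicks open is 1.257, the other end stop 2.513 (eight). Starts two to four clicks open.
- regulator_seat (a point): Centre of the flat top of the air regulator's body, on the knob's axis, 40 mm above the table, z up. Aluminium block 140 x 140 x 40 mm fixed to the table, pipe stubs on two sides. A round boss, 104 mm diameter and 12 mm high, stands on it under the knob; the cover goes round the boss and rests on the block's top.
- cover_center (a point): Guard cover, loose, about 0.35 kg: upside-down round steel cup, 120 mm outside, 110 mm inside diameter, 66 mm high, bow handle on top, 108 mm high in all, standing upright on the table. Point on its axis, half-way up, 54 mm above the rim. The handle bar lies along this x axis: 80 mm long, 14 wide, 16 high, its middle 46 mm above this point, 18 mm free under it.
- cover: The same guard cover; origin at the centre of its open rim, z up, x along the handle.
- gas_valve_rim (a point): A point on the rim of the gas valve's hand wheel (102 mm across, top 68 mm above the table, four spokes), which stands midway between left and right, beyond the regulator and the cover. It turns easily; leave it as it is.
- jar_center (a point): Amber glass jar with a steel cap, 68 mm diameter, 110 mm high, loose on the table nearer to the robot; point at its centre, half-way up. Leave it standing where it is.
Not all that is in view belongs to the job. There is more than one size of the cover; the job needs the middle-sized.

How it is judged (in metres and radians):
On the way, in this order (a step that is already met when the one before it is completed fails the run):
1. the air knob is turned clockwise to its closed stop (value of joint air_knob below 0.1 rad), for 0.1 s.
2. the air knob stands at four clicks open and is let go (value of joint air_knob between 1.157 and 1.357 rad and contact force between the fingers and anything else below 0.5 N), for 0.2 s.
At the end, for the whole second after the job is handed in: The air knob rests at four clicks open (1.257 rad, within 0.1 rad), and the guard cover stands over it, at rest, upright within 0.06 rad, centred on the regulator within 8 mm and fully down on the body's top (within 4 mm) (value of joint air_knob between 1.157 and 1.357 rad and horizontal distance between cover_center and regulator_seat below 0.008 m and z of cover_center in the frame of regulator_seat between 0.05 and 0.058 m and angle between cover_center's own z axis and vertical below 0.06 rad and linear speed of cover below 0.02 m/s); the robot touches nothing.
It fails at once if the gas valve's wheel is turned (its rim moves more than 10 mm) (distance of gas_valve_rim from where it was at the start of the episode above 0.01 m).
It fails at once if the glass jar is pushed more than 30 mm or tipped (distance of jar_center from where it was at the start of the episode above 0.03 m or angle between jar_center's own z axis and vertical above 0.4 rad).
It fails at once if the cover is dropped (it moves faster than 0.5 m/s while not held) (linear speed of cover above 0.5 m/s and contact force between the fingers and cover below 0.1 N).
It also fails if it takes over 58 s, if anything falls off the work surface, if the arm or the gripper's body presses on something with over 40 N, if the wrist force passes 120 N, or if a joint passes its speed limit or range.

## Robot

A 6-joint arm with a two-finger parallel gripper is mounted at the origin on the work surface. World frame = base frame: x ahead of the robot, y to its left, z up, the work surface at z = 0. Lengths are in mm, angles in rad, forces in N, time in s.
With the tool pointing down it reaches from about 275 to 875 mm from the base axis. Payload 12.5 kg.
Tool frame: the origin (TCP) lies at the very end of the fingers, on their centre line; the grasp point (between the pads) lies 19 mm behind it; z points along the fingers, y is the direction in which the jaws open and shut (so a half turn about z gives the same grasp; the last joint's range is limited). The gripper opens to 85 mm and grips with 20 to 120 N. Pads are 22 mm wide; open, the fingers measure 114 mm over their backs; the gripper's body (76 mm by 85 mm) begins 54 mm behind the grasp point. The pads swing forward as they close: fully open they stand 13 mm farther back than shut.
Start: joints at [1.241, 0.351, 1.652, -0, 1.139, -0.085], TCP at [133.268, 533.595, 231.29] pointing down, gripper open.
Joint ranges: [-2.75, 2.75], [-0.79, 2.1], [0.01, 2.65], [-1.57, 4.71], [0.07, 3.14], [-2.87, 2.87]. Speed limits (rad/s): [2.22, 2.22, 2.79, 3.14, 3.14, 3.14].

## Interface

Orientations are given as a unit quaternion [x, y, z, w].
In Python, from bench import monitor, optics, hand_in gives the robot as it stands.
- The arm moves only by the tool carry_out, never from a script. Its argument "commands" is a list of rows, each a list of 7 numbers: the turn, a rotation vector about the tool's x, y, z in degrees, then the shift along the tool's x, y, z in mm, then the finger opening in mm, from 0 to 85.4. In form: [[wx, wy, wz, tx, ty, tz, claw], ...]. A call has 1 to 12 rows; each row shifts and turns the commanded pose from where the row before left it, along the tool's axes as they then stand; what a row does not reach is not made up. A row lasts 1/8 s, in which the tool goes at most 62.5 mm and 10.7 degrees, less where a joint would pass 70% of its speed; a pose out of reach is approached as far as the arm can. A call is refused whole if a number of a shift passes 62.5 or a number of a turn 10.7, either way. A call with a gripper value outside its range is refused whole. The fingers move at their own pace and stop on an object; "force" is the grip in N (left out, the last holds). Time passes only in rows, so rows that do not move let the fingers close. It gives the time, the measured TCP pose, the force and the opening at its end, in the units of the state.
- monitor.get_state(): the state, without advancing time (a new reading comes with each control period).
- optics.read_camera(name): name is "scene" or "top" or "wrist"; returns a dict with "color" (384x512x3 uint8, red, green, blue), "range_z" (384x512 float32, mm along the optical axis (not along the pixel's ray), 0 where there is no reading), "intrinsics" (3x3 intrinsics, pixels), "world_from_camera" (4x4, takes a point from camera to world coordinates). Camera axes: x right, y down, z forward; pixel columns grow to the right and rows downward; lengths in mm; the calibration is good to about 2 mm. A picture is of the moment at which its call begins.
- hand_in(): hands the job in, once; it reports no verdict.
The state is a dict: "time_s": time; "q": joint angles; "joint_velocities": joint speeds; "effort": joint torques, N m; "position": TCP position; "tcp_rot": TCP orientation; "wrist_force": force on the tool from outside, world axes, zero at the start; "moment": the same for the moment, N m; "opening": finger opening in mm.
Only numpy, scipy, OpenCV 4.12 (cv2) and the standard library are available. Lean on these libraries where they do the work, as an engineer would, in place of code of your own. Each camera call takes 0.05 s, during which the arm holds its last target. There are 200 camera calls.

## Working session

There is one attempt and no reset: what is moved stays moved. The work goes in short steps, Python scripts to look and compute and a tool call to move; the robot and the scene stay as the last step left them, time stands still between calls to the robot, and variables do not carry over. Pictures are saved under pics/ and viewed, about 8 in all and at most 12, crops included, and the job is handed in when it is done.

Besides the shell and the picture viewer there is one more tool, called after "Request:" by a JSON object that holds its "fn" and its "kwargs", one argument or row to a line. carry_out: Moves the arm, as the interface text tells. Its arguments: {"type":"object","properties":{"commands":{"type":"array"},"force":{"type":"number"}},"required":["commands"]}

```bash
mkdir -p pics; ls; cat > h.py <<'E'
import numpy as np, cv2
from bench import monitor, optics, hand_in
def shot(n):
    d=optics.read_camera(n); return d
def save(d,f,crop=None,s=1):
    im=cv2.cvtColor(d["color"],cv2.COLOR_RGB2BGR)
    if crop: a,b,c,e=crop; im=im[b:e,a:c]
    cv2.imwrite("pics/"+f,cv2.resize(im,None,fx=s,fy=s,interpolation=cv2.INTER_CUBIC))
def pts(d):
    z=d["range_z"]; K=np.array(d["intrinsics"]); T=np.array(d["world_from_camera"])
    v,u=np.mgrid[:z.shape[0],:z.shape[1]]
    P=np.stack([(u-K[0,2])/K[0,0]*z,(v-K[1,2])/K[1,1]*z,z],-1)
    W=P@T[:3,:3].T+T[:3,3]; W[z==0]=np.nan; return W
def ray(d,u,v,h):
    K=np.array(d["intrinsics"]); T=np.array(d["world_from_camera"])
    r=T[:3,:3]@[(u-K[0,2])/K[0,0],(v-K[1,2])/K[1,1],1]; o=T[:3,3]
    return o+r*(h-o[2])/r[2]
E
python3 - <<'E'
from h import *
s=monitor.get_state();print(s)
d=shot("top");save(d,"top.png",s=1.5);np.savez("top.npz",**d)
print(d["world_from_camera"],d["intrinsics"])
d=shot("scene");save(d,"scene.png",s=1.5);np.savez("scene.npz",**d)
E
```

```text
pics
{'time_s': 0.0, 'q': array([ 1.24139163e+00,  3.51230659e-01,  1.65243929e+00,  1.59040997e-05,
        1.13909601e+00, -8.46047143e-02]), 'joint_velocities': array([ 3.11846036e-04, -1.19649816e-03, -4.69557252e-04,  4.96366615e-05,
       -1.11738910e-03, -1.21717286e-03]), 'effort': array([-6.55347721e-04, -5.06113672e+01, -2.91403323e+01, -1.63205736e-04,
        4.57466158e-03,  2.94286315e-05]), 'position': array([133.16397963, 533.28912869, 230.7556982 ]), 'tcp_rot': array([ 1.22097878e-01,  9.92517891e-01, -5.72643258e-04, -1.27640620e-04]), 'wrist_force': array([-0.47426163,  0.38567898,  0.67733893]), 'moment': array([-0.00924168,  0.00826217,  0.02580979]), 'opening': 84.97802477593072}
[[ 2.18476167e-02 -9.92502303e-01  1.20257477e-01  3.66301947e+02]
 [-9.99730188e-01 -2.07391798e-02  1.04612060e-02  1.17144553e+01]
 [-7.88872955e-03 -1.20453583e-01 -9.92687616e-01  1.21636739e+03]
 [ 0.00000000e+00  0.00000000e+00  0.00000000e+00  1.00000000e+00]] [[496.16217849   0.         247.46028367]
 [  0.         496.16217849 194.76872606]
 [  0.           0.           1.        ]]
```

View pics/top.png

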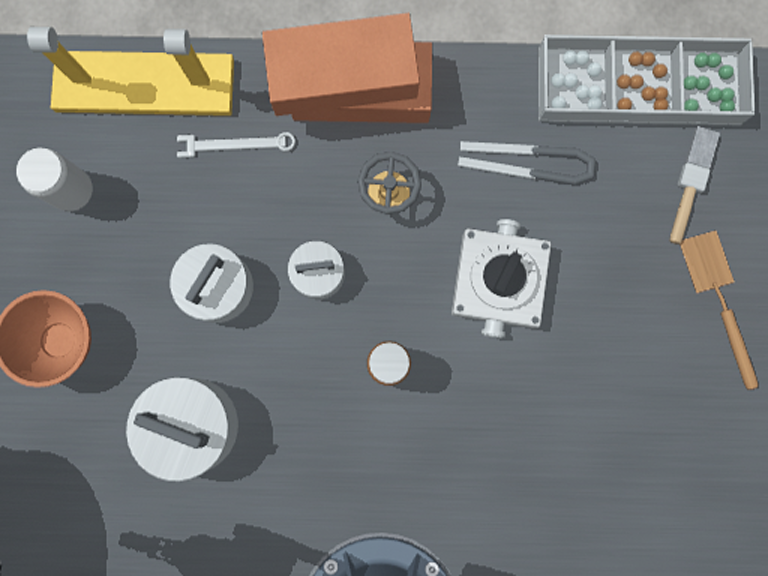

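View pics/scene.png

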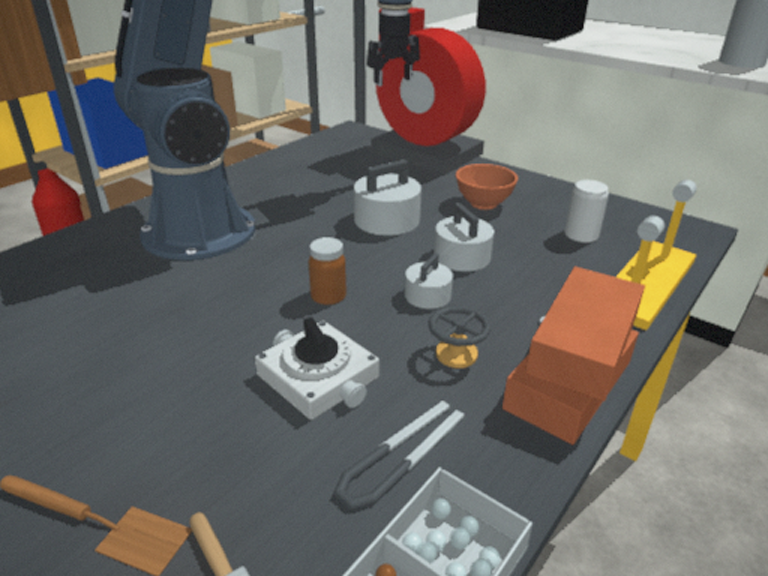

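The top view (1.5x pixels) shows three covers: large (177,428), middle (208,282) and small (315,269). It also shows the white can (42,172), the knob (505,275) on the regulator, the valve (390,182) and the jar (389,362). I choose (208,282) for its width, about 52 raw px or 120 mm, and will check it in a crop.

```bash
cat > m.py <<'E'
from h import *
d=dict(np.load("top.npz")); W=pts(d); c=d["color"].astype(int)
def reg(u,v,r):
    m=np.zeros(W.shape[:2],bool); m[max(0,v-r):v+r,max(0,u-r):u+r]=1; return m
def circ(m):
    q=np.argwhere(m)[:,::-1].astype(np.float32); return cv2.minEnclosingCircle(q),len(q)
for n,(u,v,r) in dict(mid=(139,188,34),small=(210,179,26),large=(118,285,42)).items():
    m=reg(u,v,r); z=np.nanmax(W[...,2][m]); 
    s=m&(W[...,2]>40); P=W[s]
    bar=m&(W[...,2]>z-8); Q=W[bar][:,:2].astype(np.float32)
    print(n,"top",z,"ext",np.nanmin(P,0),np.nanmax(P,0),"med",np.nanmedian(P,0),"bar",cv2.minAreaRect(Q), "circle",cv2.minEnclosingCircle(P[P[:,2]<75][:,:2].astype(np.float32)))
m=reg(336,183,40)
black=m&(c.sum(-1)<150)
k=black&(W[...,2]>86)&(W[...,2]<102);Q=W[k]
print("bar",cv2.minAreaRect(Q[:,:2].astype(np.float32)),np.nanmedian(Q,0))
dk=black&(W[...,2]>55)&(W[...,2]<110); print("disc",cv2.minEnclosingCircle(W[dk][:,:2].astype(np.float32)))
bl=m&(W[...,2]>34)&(W[...,2]<46); print("block",cv2.minAreaRect(W[bl][:,:2].astype(np.float32)),np.nanmedian(W[bl],0))
print("jar",cv2.minEnclosingCircle(W[reg(259,241,20)&(W[...,2]>95)][:,:2].astype(np.float32)))
print("valve",cv2.minEnclosingCircle(W[reg(260,122,24)&(W[...,2]>55)][:,:2].astype(np.float32)))
a=cv2.cvtColor(d["color"],cv2.COLOR_RGB2BGR)
A=cv2.resize(a[140:230,290:380],(396,396),interpolation=cv2.INTER_CUBIC);B=cv2.resize(a[143:233,95:185],(396,396),interpolation=cv2.INTER_CUBIC)
cv2.imwrite("pics/crop.png",np.hstack([A,B]))
E
python3 m.py
```

```text
mid top 113.70861801020669 ext [458.77913716 219.4816992   40.55228302] [579.18084217 338.55855107 113.70861801] med [515.97508472 274.79473231  66.16006262] bar ((518.0948486328125, 279.159912109375), (14.696795463562012, 78.36605834960938), 60.43965148925781) circle ((518.7761840820312, 279.4714660644531), 60.40885543823242)
small top 84.504935863112 ext [501.15321392  70.9465721   40.2320138 ] [588.43974751 157.11327732  84.50493586] med [542.43365702 113.38990259  49.23747609] bar ((545.0570678710938, 113.9588394165039), (10.193453788757324, 57.29330825805664), 8.163533210754395) circle ((545.3832397460938, 113.51937866210938), 44.73065185546875)
large top 144.88976270897592 ext [217.21000839 234.31298383  40.02788247] [367.00588736 388.54731099 144.88976271] med [293.63541819 305.86811938  84.29867133] bar ((292.21173095703125, 310.5903625488281), (98.35283660888672, 17.587970733642578), 70.79225158691406) circle ((297.4970397949219, 283.88763427734375), 70.88411712646484)
bar ((0.0, 0.0), (0.0, 0.0), 0.0) [nan nan nan]
disc ((513.798095703125, -170.0231475830078), 16.22530174255371)
block ((540.1820068359375, -184.2613983154297), (139.9261474609375, 188.0911865234375), 82.1699447631836) [ 530.7666672  -179.39610284   39.83884332]
jar ((397.00152587890625, -4.689853668212891), 29.611968994140625)
valve ((683.0454711914062, -0.2800650894641876), 50.790122985839844)
  return np.nanmean(a, axis, out=out, keepdims=keepdims)
```

View pics/crop.png

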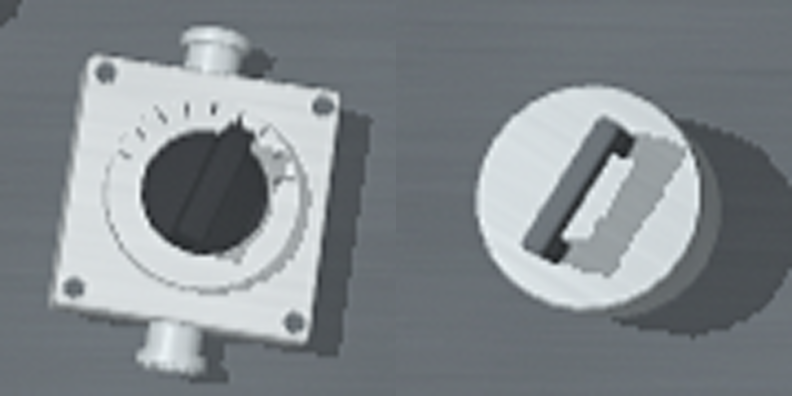

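Crop: the left half shows the knob, with its pointer tip at raw (344.5,167) on the 4th of 9 ticks counted from the clockwise end, so three clicks open. The right half shows the middle cover, handle at about 150°, and the 60.4 mm fitted radius confirms the choice. Next I fit the regulator axis more closely.

```bash
cat > k.py <<'E'
from h import *
d=dict(np.load("top.npz")); W=pts(d); c=d["color"].astype(int)
m=np.zeros(W.shape[:2],np.uint8); m[140:230,290:380]=1
bl=((W[...,2]>34)&(W[...,2]<110)&(m>0)).astype(np.uint8)
# block incl. knob hole filled
br=((c.sum(-1)>330)&(m>0)).astype(np.uint8)
cs,_=cv2.findContours(br,cv2.RETR_EXTERNAL,cv2.CHAIN_APPROX_NONE); f=cv2.drawContours(br*0,cs,-1,1,-1)
f=cv2.morphologyEx(f,cv2.MORPH_OPEN,cv2.getStructuringElement(cv2.MORPH_ELLIPSE,(31,31)))
q=np.argwhere(f)[:,::-1]
G=np.array([ray(d,u,v,40)[:2] for u,v in q],np.float32); print("block z40",cv2.minAreaRect(G),G.mean(0))
print("screws", ray(d,335.1,184.7,40))
bk=((c.sum(-1)<190)&(m>0)).astype(np.uint8); bk[:, :318]=0;bk[:,356:]=0;bk[:163]=0;bk[200:]=0
n,l,s,ce=cv2.connectedComponentsWithStats(bk); i=1+s[1:,4].argmax(); q=np.argwhere(l==i)[:,::-1]; print(s[i])
G=np.array([ray(d,u,v,61)[:2] for u,v in q],np.float32); o=cv2.morphologyEx((l==i).astype(np.uint8),cv2.MORPH_OPEN,cv2.getStructuringElement(cv2.MORPH_ELLIPSE,(15,15)))
G=np.array([ray(d,u,v,61)[:2] for u,v in np.argwhere(o)[:,::-1]],np.float32);print("disc z61",cv2.minEnclosingCircle(G),G.mean(0))
print("tip",ray(d,344.5,166.8,80))
E
python3 k.py
```

```text
block z40 ((539.022216796875, -184.19024658203125), (216.25527954101562, 214.209228515625), 0.660565197467804) [ 535.03625 -189.25766]
screws [ 537.43311188 -184.86010397   40.        ]
[322 168  28  30 298]Traceback (most recent call last):
  File "k.py", line 15, in <module>
    G=np.array([ray(d,u,v,61)[:2] for u,v in np.argwhere(o)[:,::-1]],np.float32);print("disc z61",cv2.minEnclosingCircle(G),G.mean(0))
                                                                                                  ~~~~~~~~~~~~~~~~~~~~~~^^^
cv2.error: OpenCV(4.12.0) /io/opencv/modules/imgproc/src/shapedescr.cpp:201: error: (-215:Assertion failed) count >= 0 && (depth == CV_32F || depth == CV_32S) in function 'minEnclosingCircle'
```

Request:
{"fn": "carry_out", "kwargs": {
  "commands": [
    [0, 0, 0, -27, -29, 0, 85],
    [0, 0, 0, -27, -29, 0, 85],
    [0, 0, 0, -27, -29, 0, 85],
    [0, 0, 0, -27, -29, 0, 85],
    [0, 0, 0, -27, -29, 0, 85],
    [0, 0, 0, -27, -29, 0, 85],
    [0, 0, 0, -27, -29, 0, 85],
    [0, 0, 0, -27, -29, 0, 85],
    [0, 0, 0, -27, -29, 0, 85],
    [0, 0, 0, -27, -29, 0, 85]
  ]
}}

```text
time_s: 1.35
position: [325.3, 185.6, 231.3]
tcp_rot: [0.122, 0.993, -0.0, -0.0]
wrist_force: [0.2, 0.3, 0.1]
opening: 85.0
```

Request:
{"fn": "carry_out", "kwargs": {
  "commands": [
    [0, 0, 0, -29.6, -30.7, 0, 85],
    [0, 0, 0, -29.6, -30.7, 0, 85],
    [0, 0, 0, -29.6, -30.7, 0, 85],
    [0, 0, 0, -29.6, -30.7, 0, 85],
    [0, 0, 0, -29.6, -30.7, 0, 85],
    [0, 0, 0, -29.6, -30.7, 0, 85],
    [0, 0, 0, -29.6, -30.7, 0, 85],
    [0, 0, 0, -29.6, -30.7, 0, 85],
    [0, 0, 0, -29.6, -30.7, 0, 85],
    [0, 0, 0, -29.6, -30.7, 0, 85],
    [0, 0, 6.5, 0, 0, 0, 85],
    [0, 0, 6.5, 0, 0, 0, 85]
  ]
}}

```text
time_s: 2.85
position: [537.6, -183.2, 230.6]
tcp_rot: [0.236, 0.972, 0.0, -0.001]
wrist_force: [-0.4, 0.4, 0.1]
opening: 85.3
```

```bash
python3 - <<'E'
from h import *
s=monitor.get_state();print(s["position"],s["tcp_rot"],s["q"])
d=shot("wrist");save(d,"w1.png",s=1.5);np.savez("w1.npz",**d);print(d["world_from_camera"],d["intrinsics"])
K=np.array(d["intrinsics"]);T=np.linalg.inv(d["world_from_camera"])
for z in(40,61,95):
  p=K@(T@[538,-184.5,z,1])[:3];print(p[:2]/p[2])
E
```

```text
[ 537.55547981 -183.17496734  230.62801151] [ 2.35817758e-01  9.71797118e-01  1.05035179e-04 -5.79722563e-04] [-4.10390637e-01  3.84376562e-01  1.60442381e+00  8.90042586e-06
  1.15397058e+00 -1.50507054e+00]
[[ 4.59249933e-01  8.40515929e-01  2.87441249e-01  4.63331287e+02]
 [ 8.88306104e-01 -4.35025607e-01 -1.47190310e-01 -1.45250048e+02]
 [ 1.32850426e-03  3.22932956e-01 -9.46420911e-01  3.73154000e+02]
 [ 0.00000000e+00  0.00000000e+00  0.00000000e+00  1.00000000e+00]] [[282.14535191   0.         250.0942973 ]
 [  0.         282.14535191 195.28372786]
 [  0.           0.           1.        ]]
[249.25664585 172.42553483]
[249.22944545 176.94747861]
[249.17751538 185.58061675]
```

View pics/w1.png

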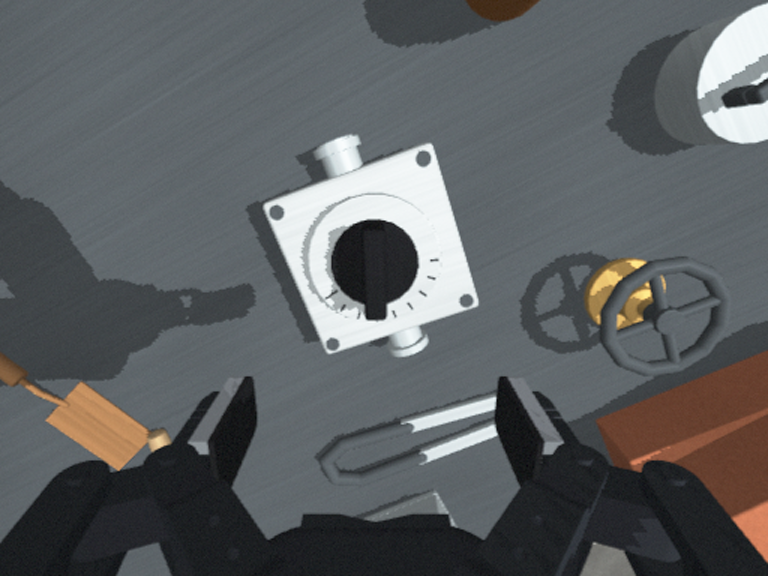

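The wrist view shows the bar nearly vertical in the image, (375,222) to (376,318), so the jaws are aligned. The screw diagonals meet at raw (249.7,171.7), against a predicted (249.3,172.4), so the axis is about (538,-184.5). I descend and grip.

Request:
{"fn": "carry_out", "kwargs": {
  "commands": [
    [0, 0, 0, 0, 0, 30, 85],
    [0, 0, 0, 0, 0, 30, 85],
    [0, 0, 0, 0, 0, 30, 80],
    [0, 0, 0, 0, 0, 30, 60],
    [0, 0, 0, 0, 0, 20, 50],
    [0, 0, 0, 0, 0, 15, 40],
    [0, 0, 0, 0, 0, 9, 40],
    [0, 0, 0, 0, 0, 0, 40],
    [0, 0, 0, 0, 0, 0, 40]
  ],
  "force": 40
}}

```text
time_s: 4.03
position: [538.1, -182.9, 67.9]
tcp_rot: [0.234, 0.972, -0.0, 0.001]
wrist_force: [0.4, 0.4, 0.1]
opening: 39.7
```

Request:
{"fn": "carry_out", "kwargs": {
  "commands": [
    [0, 0, 0, 0, 0, 0, 10],
    [0, 0, 0, 0, 0, 0, 10],
    [0, 0, 0, 0, 0, 0, 10],
    [0, 0, 0, 0, 0, 0, 10],
    [0, 0, 0, 0, 0, 0, 10]
  ],
  "force": 40
}}

```text
time_s: 4.65
position: [537.5, -183.8, 68.1]
tcp_rot: [0.233, 0.972, -0.001, 0.0]
wrist_force: [-6.0, -6.7, 5.8]
opening: 15.1
```

Request:
{"fn": "carry_out", "kwargs": {
  "commands": [
    [0, 0, 0, 0, -1, 0, 10],
    [0, 0, 8, 0, 0, 0, 10],
    [0, 0, 8, 0, 0, 0, 10],
    [0, 0, 8, 0, 0, 0, 10],
    [0, 0, 8, 0, 0, 0, 10],
    [0, 0, 8, 0, 0, 0, 10],
    [0, 0, 8, 0, 0, 0, 10],
    [0, 0, 4, 0, 0, 0, 10],
    [0, 0, 0, 0, 0, 0, 10]
  ],
  "force": 60
}}

```text
time_s: 5.78
position: [537.3, -184.0, 68.1]
tcp_rot: [0.637, 0.771, -0.0, 0.0]
wrist_force: [-4.3, -0.9, 6.1]
opening: 14.9
```

```bash
cat > st.py <<'E'
from h import *
s=monitor.get_state();q=s["tcp_rot"];print(s["time_s"],s["position"].round(1),"yaw",np.degrees(np.arctan2(2*q[0]*q[1],2*q[0]**2-1)).round(2),"F",s["wrist_force"].round(1),"M",s["moment"].round(2),s["opening"],s["q"].round(2))
E
python3 st.py
```

```text
5.775 [ 537.3 -184.    68.1] yaw 100.93 F [-4.3 -0.9  6.1] M [-0.19  0.51 -0.07] 14.854832853942433 [-0.41  0.6   1.73 -0.    0.82 -0.6 ]
```

Request:
{"fn": "carry_out", "kwargs": {
  "commands": [
    [0, 0, 2, 0, 0, 0, 10],
    [0, 0, 2, 0, 0, 0, 10],
    [0, 0, 0, 0, 0, 0, 10],
    [0, 0, 0, 0, 0, 0, 10]
  ]
}}

```text
time_s: 6.28
position: [537.3, -184.1, 68.2]
tcp_rot: [0.661, 0.75, -0.001, 0.001]
wrist_force: [-3.9, -1.4, 7.5]
opening: 15.0
```

```bash
python3 st.py
```

```text
6.275 [ 537.3 -184.1   68.2] yaw 97.21 F [-3.9 -1.4  7.5] M [-0.24  0.54  1.9 ] 15.04847594680663 [-0.41  0.6   1.73 -0.    0.82 -0.54]
```

Request:
{"fn": "carry_out", "kwargs": {
  "commands": [
    [0, 0, 2, 0, 0, 0, 10],
    [0, 0, 0, 0, 0, 0, 10],
    [0, 0, 0, 0, 0, 0, 10]
  ]
}}

```text
time_s: 6.65
position: [537.3, -184.1, 68.3]
tcp_rot: [0.673, 0.739, -0.001, 0.001]
wrist_force: [-3.6, -1.2, 7.3]
opening: 15.0
```

```bash
python3 st.py
```

```text
6.65 [ 537.3 -184.1   68.3] yaw 95.33 F [-3.6 -1.2  7.3] M [-0.23  0.55  2.72] 14.985145204623047 [-0.41  0.6   1.73 -0.    0.82 -0.5 ]
```

The resisting moment rose to 2.7 N m, far above a click's 0.2, so this is the closed stop, at yaw ≈ 99. I now open by 72° past it, to yaw ≈ 171.

Request:
{"fn": "carry_out", "kwargs": {
  "commands": [
    [0, 0, -8, 0, 0, 0, 10],
    [0, 0, -8, 0, 0, 0, 10],
    [0, 0, -8, 0, 0, 0, 10],
    [0, 0, -8, 0, 0, 0, 10],
    [0, 0, -8, 0, 0, 0, 10],
    [0, 0, -8, 0, 0, 0, 10],
    [0, 0, -8, 0, 0, 0, 10],
    [0, 0, -8, 0, 0, 0, 10],
    [0, 0, -8, 0, 0, 0, 10],
    [0, 0, -3.5, 0, 0, 0, 10],
    [0, 0, 0, 0, 0, 0, 10],
    [0, 0, 0, 0, 0, 0, 10]
  ]
}}

```text
time_s: 8.15
position: [537.4, -183.8, 68.2]
tcp_rot: [0.083, 0.997, -0.0, 0.0]
wrist_force: [-2.8, 0.6, 6.9]
opening: 15.1
```

```bash
python3 st.py
```

```text
8.15 [ 537.4 -183.8   68.2] yaw 170.49 F [-2.8  0.6  6.9] M [0.24 0.32 0.14] 15.13332335330643 [-0.41  0.6   1.73 -0.    0.82 -1.82]
```

Request:
{"fn": "carry_out", "kwargs": {
  "commands": [
    [0, 0, 0, 0, 0, 0, 40],
    [0, 0, 0, 0, 0, 0, 40],
    [0, 0, 0, 0, 0, 0, 40],
    [0, 0, 0, 0, 0, 0, 40],
    [0, 0, 0, 0, 0, 0, 40],
    [0, 0, 0, 0, 0, -15, 40],
    [0, 0, 0, 0, 0, -25, 50],
    [0, 0, 0, 0, 0, -30, 50],
    [0, 0, 0, 0, 0, -30, 50],
    [0, 0, 0, 0, 0, -32, 50],
    [0, 0, 0, 0, 0, -32, 50],
    [0, 0, 0, 0, 0, 0, 50]
  ]
}}

```text
time_s: 9.65
position: [538.2, -184.0, 234.7]
tcp_rot: [0.083, 0.997, -0.001, 0.003]
wrist_force: [0.2, -0.3, -0.7]
opening: 50.0
```

```bash
python3 st.py; python3 - <<'E'
from h import *
d=shot("wrist");save(d,"w2.png",s=1.5);np.savez("w2.npz",**d)
K=np.array(d["intrinsics"]);T=np.linalg.inv(d["world_from_camera"])
for z in(40,52,95):
  p=K@(T@[538,-184.5,z,1])[:3];print(1.5*p[:2]/p[2])
E
```

```text
9.65 [ 538.2 -184.   234.7] yaw 170.48 F [ 0.2 -0.3 -0.7] M [ 0.01  0.02 -0.01] 50.0466506031326 [-0.41  0.38  1.6   0.    1.16 -1.82]
[374.83968995 254.53250829]
[374.82703436 258.23467114]
[374.77366485 273.84695126]
```

View pics/w2.png

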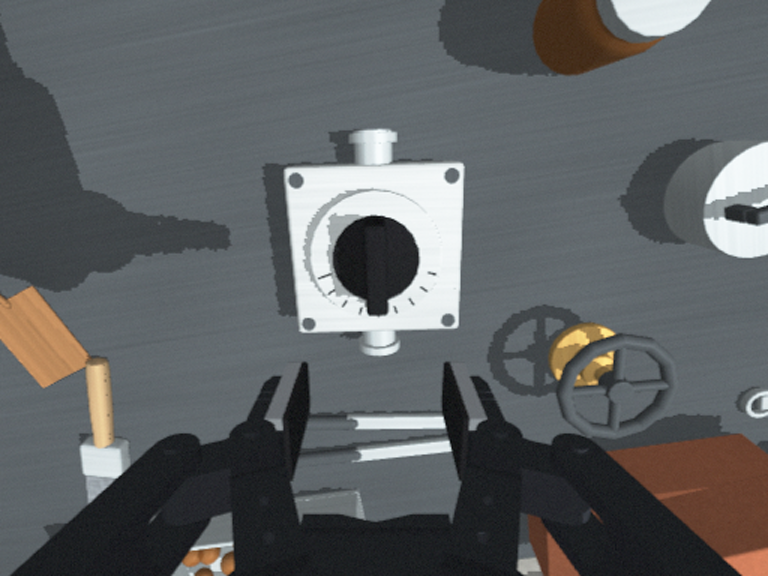

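The bar points at the middle mark with four ticks on each side, so four clicks open. The screw diagonals at (375.8,254.4) put the axis near (537.7,-183.8), which agrees with the gripped TCP (537.4,-183.9). Now to the cover.

Request:
{"fn": "carry_out", "kwargs": {
  "commands": [
    [0, 0, 0, 9.6, 45.4, 0, 50],
    [0, 0, 0, 9.6, 45.4, 0, 50],
    [0, 0, 0, 9.6, 45.4, 0, 60],
    [0, 0, 0, 9.6, 45.4, 0, 60],
    [0, 0, 0, 9.6, 45.4, 0, 60],
    [0, 0, 0, 9.6, 45.4, 0, 60],
    [0, 0, 0, 9.6, 45.4, 0, 60],
    [0, 0, 0, 9.6, 45.4, 0, 60],
    [0, 0, 0, 9.6, 45.4, 0, 60],
    [0, 0, 0, 9.6, 45.4, 0, 60],
    [0, 0, 10, 0, 0, 0, 60],
    [0, 0, 10, 0, 0, 0, 60]
  ]
}}

```text
time_s: 11.2
position: [517.0, 280.3, 230.1]
tcp_rot: [0.257, 0.966, -0.001, -0.001]
wrist_force: [-0.6, 0.4, -0.4]
opening: 60.2
```

```bash
python3 st.py; python3 - <<'E'
from h import *
d=shot("wrist");save(d,"w3.png",s=1.5);np.savez("w3.npz",**d);s=monitor.get_state()
K=np.array(d["intrinsics"]);T=np.linalg.inv(d["world_from_camera"])
for n,p in dict(lid=[518.8,279.5,66],bar=[518.1,279.2,108],tcp=[*s["position"][:2],108]).items():
  p=K@(T@[*p,1])[:3];print(n,1.5*p[:2]/p[2])
W=pts(d)
for a,b in((60,72),(102,114)):
  m=(W[...,2]>a)&(W[...,2]<b)&(abs(W[...,0]-519)<75)&(abs(W[...,1]-279)<75);Q=W[m][:,:2].astype(np.float32)
  print(a,m.sum(),cv2.minAreaRect(Q),cv2.minEnclosingCircle(Q))
E
```

```text
11.2 [517.  280.3 230.1] yaw 150.21 F [-0.6  0.4 -0.4] M [-0.01  0.03  0.03] 60.20746024793363 [ 0.42  0.42  1.55 -0.    1.17 -0.63]
lid [375.71361953 268.64200144]
bar [374.85012792 285.14671922]
tcp [375.23478042 283.20518335]
60 7420 ((516.8780517578125, 280.853759765625), (118.88253784179688, 118.6681137084961), 14.682422637939453) ((516.8118286132812, 280.8628845214844), 59.8411865234375)
102 1074 ((516.2996215820312, 280.6883850097656), (13.362415313720703, 79.60340881347656), 60.66813659667969) ((516.24609375, 280.6429443359375), 39.82868576049805)
```

View pics/w3.png

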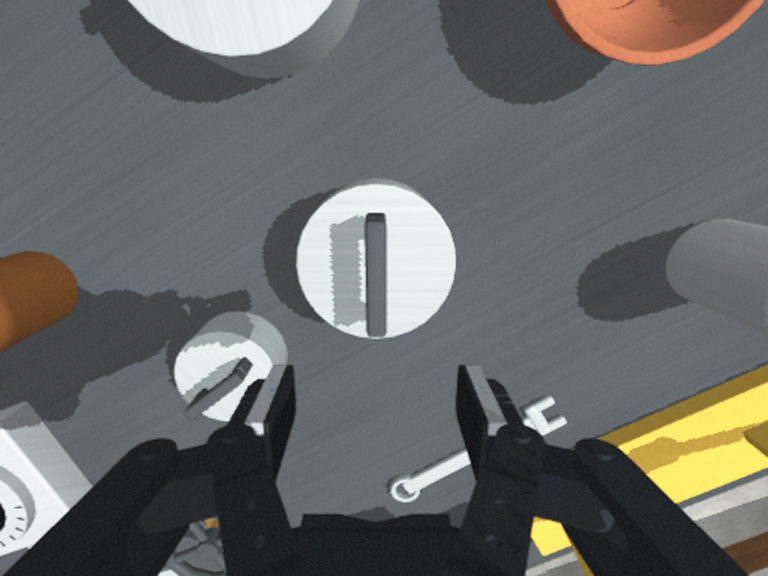

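The middle cover's lid is centred at (376,260) and its handle lies vertically at x≈376, squarely between the jaws. Wrist depth gives its centre as (516.8,280.8), TCP (517.0,280.3). I descend and grip the handle, and measure the block the same way from the saved wrist views.

Request:
{"fn": "carry_out", "kwargs": {
  "commands": [
    [0, 0, 0, 0, 0, 30, 60],
    [0, 0, 0, 0, 0, 30, 60],
    [0, 0, 0, 0, 0, 30, 55],
    [0, 0, 0, 0, 0, 25, 45],
    [0, 0, 0, 0, 0, 18, 40],
    [0, 0, 0, 0, 0, 10, 40],
    [0, 0, 0, 0, 0, 5, 40],
    [0, 0, 0, 0, 0, 0, 40],
    [0, 0, 0, 0, 0, 0, 25],
    [0, 0, 0, 0, 0, 0, 10],
    [0, 0, 0, 0, 0, 0, 8],
    [0, 0, 0, 0, 0, 0, 8]
  ],
  "force": 60
}}

```text
time_s: 12.75
position: [517.9, 279.9, 83.9]
tcp_rot: [0.255, 0.967, 0.0, 0.0]
wrist_force: [-2.5, -1.7, 6.5]
opening: 13.1
```

```bash
python3 st.py; python3 - <<'E'
from h import *
for f in("w1","w2"):
  d=dict(np.load(f+".npz"));W=pts(d)
  m=(W[...,2]>35)&(W[...,2]<58)&(abs(W[...,0]-538)<100)&(abs(W[...,1]+184)<100)
  M=cv2.morphologyEx(m.astype(np.uint8),cv2.MORPH_CLOSE,np.ones((61,61)));
  M=cv2.morphologyEx(M,cv2.MORPH_OPEN,cv2.getStructuringElement(cv2.MORPH_ELLIPSE,(41,41)))
  Q=W[m&(M>0)][:,:2].astype(np.float32);print(f,m.sum(),cv2.minAreaRect(Q))
  m=(W[...,2]>47)&(W[...,2]<57)&(np.hypot(W[...,0]-538,W[...,1]+184)<58);Q=W[m][:,:2].astype(np.float32);print("boss",m.sum(),cv2.minEnclosingCircle(Q))
E
```

```text
12.75 [517.9 279.9  83.9] yaw 150.49 F [-2.5 -1.7  6.5] M [-0.33  0.32  0.06] 13.067951430579484 [ 0.42  0.6   1.66 -0.    0.88 -0.64]
w1 10281 ((536.0048828125, -183.37457275390625), (140.1349639892578, 179.6211700439453), 82.10320281982422)
boss 3163 ((537.4678955078125, -183.6297149658203), 51.9030647277832)
w2 10108 ((537.8225708007812, -183.53875732421875), (140.1259307861328, 148.23150634765625), 82.39916229248047)
boss 3102 ((537.37353515625, -183.631103515625), 51.93682098388672)
```

Boss fit: centre (537.4,-183.6), radius 51.9 against the true 52, so that is my target. Lift.

Request:
{"fn": "carry_out", "kwargs": {
  "commands": [
    [0, 0, 0, 0, 0, -5, 8],
    [0, 0, 0, 0, 0, -15, 8],
    [0, 0, 0, 0, 0, -20, 8],
    [0, 0, 0, 0, 0, -25, 8],
    [0, 0, 0, 0, 0, -25, 8],
    [0, 0, 0, 0, 0, -25, 8],
    [0, 0, 0, 0, 0, -20, 8],
    [0, 0, 0, 0, 0, -10, 8],
    [0, 0, 0, 0, 0, 0, 8],
    [0, 0, 0, 0, 0, 0, 8]
  ]
}}

```text
time_s: 14.0
position: [517.3, 279.8, 227.5]
tcp_rot: [0.255, 0.967, -0.0, -0.001]
wrist_force: [-0.5, -0.1, -3.8]
opening: 12.7
```

```bash
python3 st.py; python3 - <<'E'
from h import *
s=monitor.get_state();tz=s["position"][2];T=s["position"]
q=s["tcp_rot"];y=np.arctan2(2*q[0]*q[1],2*q[0]**2-1);X=np.array([np.cos(y),np.sin(y)]);Y=np.array([-X[1],X[0]])*-1
for n in("wrist","top"):
  d=shot(n);W=pts(d)
  if n=="wrist":save(d,"w4.png",s=1.2)
  zl=tz-84+66
  m=(abs(W[...,2]-zl)<7)&(np.hypot(W[...,0]-T[0],W[...,1]-T[1])<75)
  Q=W[m][:,:2].astype(np.float32);c,r=cv2.minEnclosingCircle(Q);e=np.array(c)-T[:2]
  print(n,m.sum(),np.median(W[m][:,2]),zl,c,r,"off tool x,y",e@X,e@Y)
E
```

```text
14.0 [517.3 279.8 227.5] yaw 150.47 F [-0.5 -0.1 -3.8] M [ 0.04 -0.05 -0.  ] 12.721228374235668 [ 0.42  0.42  1.55  0.    1.17 -0.64]
wrist 17730 209.4272797171784 209.46957893199354 (516.0265502929688, 280.4066162109375) 60.05035400390625 off tool x,y 1.4487802793463884 -0.10653476613678108
top 712 209.26142440402305 209.46957893199354 (523.476318359375, 261.221923828125) 56.415470123291016 off tool x,y -14.488344572979194 -13.12803688792659
```

View pics/w4.png

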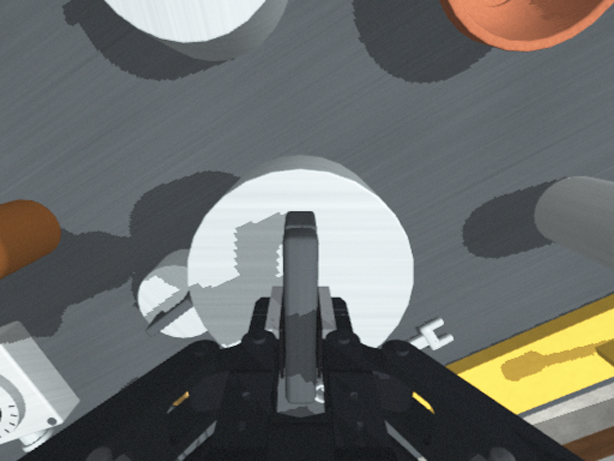

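The cover is held upright: lid radius 60.05, centre 1.45 mm along tool x from the TCP. Moving it over the regulator.

Request:
{"fn": "carry_out", "kwargs": {
  "commands": [
    [0, 0, 0, -10.7, -17.1, 0, 8],
    [0, 0, 0, -21.5, -34.2, 0, 8],
    [0, 0, 0, -21.5, -34.2, 0, 8],
    [0, 0, 0, -21.5, -34.2, 0, 8],
    [0, 0, 0, -21.5, -34.2, 0, 8],
    [0, 0, 0, -21.5, -34.2, 0, 8],
    [0, 0, 0, -21.5, -34.2, 0, 8],
    [0, 0, 0, -21.5, -34.2, 0, 8],
    [0, 0, 0, -21.5, -34.2, 0, 8],
    [0, 0, 0, -21.5, -34.2, 0, 8],
    [0, 0, 0, -21.5, -34.2, 0, 8],
    [0, 0, 0, -21.5, -34.2, 0, 8]
  ]
}}

```text
time_s: 15.6
position: [538.2, -186.1, 228.1]
tcp_rot: [0.255, 0.967, -0.0, -0.0]
wrist_force: [0.1, 0.2, -3.3]
opening: 12.7
```

Request:
{"fn": "carry_out", "kwargs": {
  "commands": [
    [0, 0, 0, 0, 0, 0, 8],
    [0, 0, 0, 0, 0, 0, 8],
    [0, 0, 0, 0, 0, 0, 8]
  ]
}}

```text
time_s: 15.98
position: [538.8, -183.5, 228.3]
tcp_rot: [0.254, 0.967, 0.0, -0.0]
wrist_force: [0.3, 0.2, -2.7]
opening: 12.8
```

```bash
python3 st.py; cat > c.py <<'E'
from h import *
s=monitor.get_state();T=s["position"]
q=s["tcp_rot"];y=np.arctan2(2*q[0]*q[1],2*q[0]**2-1);X=np.array([np.cos(y),np.sin(y)]);Y=np.array([X[1],-X[0]])
d=shot("wrist");W=pts(d);zl=T[2]-84+66
m=(abs(W[...,2]-zl)<7)&(np.hypot(W[...,0]-T[0],W[...,1]-T[1])<75)
c,r=cv2.minEnclosingCircle(W[m][:,:2].astype(np.float32));e=np.array([537.4,-183.6])-c
print(c,r,"need tool x,y",e@X,e@Y)
E
python3 c.py
```

```text
15.975 [ 538.8 -183.5  228.3] yaw 150.52 F [ 0.3  0.2 -2.7] M [-0.04 -0.   -0.02] 12.791073554127959 [-0.41  0.39  1.6   0.    1.15 -1.47]
(537.42333984375, -182.5534210205078) 59.9942512512207 need tool x,y -0.4947715330784297 -0.9225364159080076
```

Request:
{"fn": "carry_out", "kwargs": {
  "commands": [
    [0, 0, 0, -0.5, -0.9, 10, 8],
    [0, 0, 0, 0, 0, 15, 8],
    [0, 0, 0, 0, 0, 15, 8],
    [0, 0, 0, 0, 0, 15, 8],
    [0, 0, 0, 0, 0, 13, 8],
    [0, 0, 0, 0, 0, 10, 8],
    [0, 0, 0, 0, 0, 7, 8],
    [0, 0, 0, 0, 0, 3, 8],
    [0, 0, 0, 0, 0, 0, 8],
    [0, 0, 0, 0, 0, 0, 8]
  ]
}}

```text
time_s: 17.27
position: [539.2, -185.2, 140.7]
tcp_rot: [0.255, 0.967, -0.0, 0.0]
wrist_force: [0.2, 0.1, -3.0]
opening: 12.7
```

```bash
python3 st.py; python3 c.py
```

```text
17.275 [ 539.2 -185.2  140.7] yaw 150.48 F [ 0.2  0.1 -3. ] M [0.03 0.01 0.  ] 12.716438015485348 [-0.41  0.49  1.68 -0.    0.97 -1.47]
(537.8046264648438, -184.5113983154297) 60.04900360107422 need tool x,y 0.8012165812404358 0.5936509541518817
```

Request:
{"fn": "carry_out", "kwargs": {
  "commands": [
    [0, 0, 0, 0.4, 0.3, 2, 8],
    [0, 0, 0, 0, 0, 2, 8],
    [0, 0, 0, 0, 0, 2, 8],
    [0, 0, 0, 0, 0, 2, 8],
    [0, 0, 0, 0, 0, 0, 8]
  ]
}}

```text
time_s: 17.95
position: [538.7, -184.6, 132.1]
tcp_rot: [0.255, 0.967, 0.0, -0.0]
wrist_force: [0.2, -1.0, -3.3]
opening: 12.5
```

Request:
{"fn": "carry_out", "kwargs": {
  "commands": [
    [0, 0, 0, 0, 0, 2, 8],
    [0, 0, 0, 0, 0, 2, 8],
    [0, 0, 0, 0, 0, 2, 8],
    [0, 0, 0, 0, 0, 0, 8]
  ]
}}

```text
time_s: 18.45
position: [538.7, -184.6, 126.1]
tcp_rot: [0.255, 0.967, 0.0, -0.0]
wrist_force: [0.2, -0.8, -2.9]
opening: 12.7
```

The rim is past the boss top with no contact force. Easing down the last few mm.

Request:
{"fn": "carry_out", "kwargs": {
  "commands": [
    [0, 0, 0, 0, 0, 1, 8],
    [0, 0, 0, 0, 0, 0.7, 8],
    [0, 0, 0, 0, 0, 0.5, 8],
    [0, 0, 0, 0, 0, 0, 8]
  ]
}}

```text
time_s: 18.95
position: [538.8, -184.7, 124.1]
tcp_rot: [0.255, 0.967, -0.0, 0.0]
wrist_force: [-0.2, 0.7, -3.6]
opening: 13.0
```

Request:
{"fn": "carry_out", "kwargs": {
  "commands": [
    [0, 0, 0, 0, 0, 0.6, 8],
    [0, 0, 0, 0, 0, 0, 8]
  ]
}}

```text
time_s: 19.2
position: [538.8, -184.8, 123.9]
tcp_rot: [0.255, 0.967, -0.0, 0.0]
wrist_force: [-2.6, 0.8, 4.9]
opening: 12.6
```

Force turned from -3.6 to +4.9 N at TCP z 123.9 (expected 124), so it is seated. Release and withdraw.

Request:
{"fn": "carry_out", "kwargs": {
  "commands": [
    [0, 0, 0, 0, 0, 0, 20],
    [0, 0, 0, 0, 0, 0, 40],
    [0, 0, 0, 0, 0, 0, 45],
    [0, 0, 0, 0, 0, 0, 45],
    [0, 0, 0, 0, 0, 0, 45],
    [0, 0, 0, 0, 0, -15, 45],
    [0, 0, 0, 0, 0, -25, 45],
    [0, 0, 0, 0, 0, -30, 45],
    [0, 0, 0, 0, 0, -30, 45],
    [0, 0, 0, 0, 0, -30, 45],
    [0, 0, 0, 0, 0, 0, 45],
    [0, 0, 0, 0, 0, 0, 45]
  ]
}}

```text
time_s: 20.7
position: [538.5, -184.6, 253.4]
tcp_rot: [0.255, 0.967, 0.0, -0.0]
wrist_force: [-0.1, 0.8, -0.5]
opening: 45.1
```

```bash
python3 st.py; python3 - <<'E'
from h import *
d=shot("wrist");W=pts(d);save(d,"w5.png",s=1.2)
near=np.hypot(W[...,0]-537.4,W[...,1]+183.6)<75
m=(abs(W[...,2]-106)<7)&near;P=W[m]
A=np.c_[P[:,:2]-P[:,:2].mean(0),np.ones(len(P))];k=np.linalg.lstsq(A,P[:,2],rcond=None)[0]
print("lid",cv2.minEnclosingCircle(P[:,:2].astype(np.float32)),np.median(P[:,2]),"tilt",np.hypot(*k[:2]))
b=(abs(W[...,2]-40)<5)&(np.hypot(W[...,0]-537.4,W[...,1]+183.6)<110);print("block z",np.median(W[b][:,2]))
d=shot("top");W=pts(d)
for n,u,v,r,h in(("jar",259,241,22,95),("valve",260,122,24,55)):
  a=W[v-r:v+r,u-r:u+r].reshape(-1,3);print(n,cv2.minEnclosingCircle(a[a[:,2]>h][:,:2].astype(np.float32)))
E
```

```text
20.7 [ 538.5 -184.6  253.4] yaw 150.47 F [-0.1  0.8 -0.5] M [ 0.    0.   -0.03] 45.11325038033265 [-0.41  0.36  1.57 -0.    1.2  -1.47]
lid ((537.8118896484375, -183.85232543945312), 59.88121795654297) 105.9242604394114 tilt 0.001985328561905226
block z 39.693646468030806
jar ((397.0671081542969, -4.604391098022461), 29.606929779052734)
valve ((682.537109375, -0.6440860629081726), 50.955238342285156)
```

View pics/w5.png

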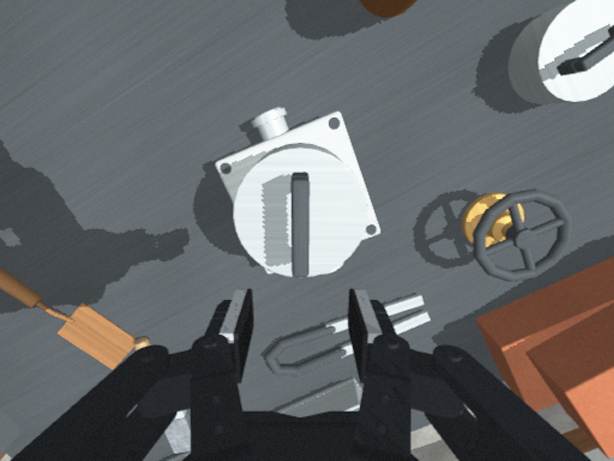

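The cover sits level on the block, lid centred at (300,210), and the gripper is clear of it. The lid is at 105.9 mm (expected 106), centred within 0.5 mm. Handing in.

```bash
python3 -c "from bench import hand_in; print(hand_in())"
```

```text
the job is handed in; nothing more can be done
None
```

I reset the regulator, put the middle-sized cover over the knob and handed the job in at about 21 s of the 58 s allowed. No verdict came back.

- **Knob:** I turned it clockwise until the closed stop pushed back with 2.7 N m, then counter-clockwise about 72°, and let go. The wrist picture then showed the pointer at the middle mark with four ticks on each side. I did not see it again after the cover went on, but no contact force showed while lowering until the cover seated.
- **Cover:** It was lowered until it seated, shown by the wrist force turning from −3.6 to +4.9 N, and only then released. The last check had it about 0.5 mm off centre, tilted 0.002 rad, with the lid at 105.9 mm (106 expected).
- **Jar and gas valve:** The jar measured within 0.1 mm of its starting place. The valve wheel's centre measured within 0.6 mm; I did not measure its turn separately.
- **Disagreements:** The top and wrist cameras differed by about 2 mm on the cover's position before I gripped it, so I relied on the wrist camera for the fit. After the lift, the top camera's lid fit was unusable (about 14 mm off, radius 56 instead of 60 mm), probably because the arm blocked its view.

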